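Hold the starwheel on the drive shaft's flat

TASK

Close the fingers on the bare drive shaft so that one pad lies on its set-screw flat, and turn the shaft by that grip until the flat faces the red timing arrow. Then pick up the white starwheel by its hub, lower it over the shaft with its set screw on the flat, and hold it there with its plate level with the white guide rails, not resting on the bearing flange below. Finish while still holding it so, for me to tighten the screw from across the table; leave the cartridge nest, the cap tray and the hex key where they are.

Things in the scene. Friction and masses are not known exactly. Their poses are not given: they have to be found in the camera images.
- station: benchtop starwheel station, fixed: grey box with aluminium deck, deck top 60 mm above the table, spanning -92 to +132 mm in x and y. Origin on the table under the shaft axis, z up; +x is the side of the red timing arrow, which lies on the deck 35 to 88 mm from the shaft axis with its tip towards the shaft
- bearing: dark round bearing flange on the deck around the shaft, 64 mm across, top 70 mm above the table. Origin and axes as the station's
- guides: white guide rails on the deck, 10 mm thick, underside 84 mm and top 94 mm above the table; origin and axes as the station's. They run round the -x and -y sides of the wheel's place, 57 mm from the shaft axis. Five cartridges, tops 105 mm above the table, stand in the lane at x = -50 mm, y = 66 to 116 mm
- shaft (a joint): turn of the vertical steel drive shaft (rad): 0 when its flat faces the red arrow (station +x), positive counterclockwise seen from above. It stays where it is left; turning takes about 0.08 N m
- flat: set-screw flat of the 24 mm drive shaft, turning with it. Origin on the shaft axis at its top end, 140 mm above the table; z up, x out of the flat. The flat is 8.5 mm from the axis, 17 mm wide, and runs 48 mm down from the top (chamfered 2 mm); below it the shaft is round. Pads closed square on the flat stand 20.5 mm apart, across the round 24 mm
- wheel: starwheel, loose, flat on the table, about 0.24 kg: white plate 100 mm diameter, 10 mm thick, with 8 pockets; on it an aluminium hub 40 mm diameter, 30 mm high. Origin at the centre of the underside, z up, +x towards the set screw. Through bore 26 mm. The screw's point reaches into the bore to 10.2 mm from the axis: it goes down the shaft only over the flat (within about 15 degrees)
- set_screw (a point): outer end of the black set screw, 6 mm diameter, which stands 6 mm out of the hub's side: 26 mm from the wheel's axis, 25 mm above the wheel's underside
- nest: bystander: white block 96 x 118 x 38 mm with 20 amber cartridges standing in it, 69 mm high, 92 mm at three capped ones; origin at the centre of the underside. It and the wheel may have changed sides
- cap_tray: bystander: white open tray 160 x 200 x 55 mm of white caps at the robot's right; origin at the centre of the underside
- hex_key: bystander: L-shaped hex key, 140 x 32 mm, 6 mm thick, lying at the robot's left; origin at the middle of its long arm
Not all that is in view belongs to the job. What is shaped like the wheel but orange or turquoise is not meant.

How it is judged:
By the outcome, as a careful person would: the job done as asked, in the order asked, and still so for the second after the job is handed in, while the arm keeps its last pose, push and grip.
It also fails if it takes over 56 s, if anything falls off the work surface, if the arm or the gripper's body presses on something with over 40 N, if the wrist force passes 120 N, or if a joint passes its speed limit or range.

ROBOT

A 7-joint arm with a two-finger parallel gripper is mounted at the origin on the work surface. World frame = base frame: x ahead of the robot, y to its left, z up, the work surface at z = 0. Lengths are in m, angles in rad, forces in N, time in s.
With the tool pointing down it reaches from about 0.35 to 0.9 m from the base axis. Payload 8.1 kg.
Tool frame: the origin (TCP) lies midway between the tips of the shut fingers; the grasp point (between the pads) lies arm.tcp_to_grasp behind it (arm.tcp_to_grasp is the distance from the TCP to the grasp point, in m); z points along the fingers, y is the line along which they close (so a half turn about z gives the same grasp; the last joint's range is limited). The gripper opens to 92 mm and grips with 3 to 60 N. Pads are 19 mm wide; open, the fingers measure 130 mm over their backs; the gripper's body (75 mm by 190 mm) begins 47 mm behind the grasp point.
Start: joints at [-1.375, 0.434, 0.025, 1.573, -0.012, 1.134, -0.075], TCP at [0.184, 0.597, 0.227] pointing down, gripper open.
Joint ranges: [-2.62, 2.62], [-0.44, 2.09], [-1.27, 1.32], [0.08, 2.57], [-1.32, 4.46], [0.12, 2], [-2.74, 2.74]. Speed limits (rad/s): [2.22, 2.22, 3.01, 3.01, 3.14, 3.14, 3.14].

INTERFACE

Orientations are given as a rotation vector (axis times angle).
In Python, from cell import observe, get_image, arm gives the robot as it stands. The module is installed in compiled form; this text tells all that it offers.
- The arm moves only by the tool drive_tool, never from a script. Its argument "steps" is a list of rows, each a list of 5 numbers: the closure, from 0 (fully open) to 1 (shut), then the shift along the world's x, y, z in mm, then the turn about the world's z in rad. In form: [[hand, x, y, z, roll], ...]. A call has 1 to 20 rows; each row shifts and turns the commanded pose from where the row before left it; what a row does not reach is not made up. A row lasts 1/12 s, in which the tool goes at most 41.7 mm and 7.16 degrees, less where a joint would pass 70% of its speed; a pose out of reach is approached as far as the arm can. A call with a gripper value outside its range is refused whole. The fingers move at their own pace and stop on an object; "grip_force" is the grip in N (left out, the last holds). Time passes only in rows, so rows that do not move let the fingers close. It gives the time, the measured TCP pose, the force, the opening and the grip force at its end, in the units of the state.
- observe(): the state, without advancing time (a new reading comes with each control period).
- get_image(name): name is "scene" or "top" or "wrist"; returns a dict with "image" (400x640x3 uint8, red, green, blue), "vfov" (degrees; the focal length in pixels is half the picture's height over the tangent of half this angle, whatever the lens; pixels are square), "cx", "cy" (the principal point, pixels), "xyz" and "attitude" of the camera in the world. Camera axes: x right, y down, z forward; pixel columns grow to the right and rows downward; lengths in m; the calibration is good to about 2 mm. The wrist camera is an equidistant fisheye: a pixel r from the principal point sees the ray r / f radians off the axis. A picture is of the moment at which its call begins. There is no depth.
- arm.sign_off(): hands the job in; it is judged then, once.
The state is a dict: "clock": time; "joints": joint angles; "dq": joint speeds; "joint_efforts": joint torques, N m; "position": TCP position; "ee_rot": TCP orientation; "force": force on the tool from outside, world axes, zero at the start; "ft_torque": the same for the moment, N m; "width": opening from 0.0 (shut) to 1.0 (fully open); "gripper_force": force on a finger pad.
Only numpy, scipy, OpenCV 4.12 (cv2) and the standard library are available. Lean on these libraries where they do the work, as an engineer would, in place of code of your own. Each camera call takes 0.05 s, during which the arm holds its last target. There are 200 camera calls.

## Working session

There is one attempt and no reset: what is moved stays moved. The work goes in short steps, Python scripts to look and compute and a tool call to move; the robot and the scene stay as the last step left them, time stands still between calls to the robot, and variables do not carry over. Pictures are saved under pics/ and viewed, at most 10 in all, crops included, and the job is handed in when it is done.

Besides the shell and the picture viewer there is one more tool, called after "Emit:" by a JSON object that holds its "op" and its "data". drive_tool: Moves the arm, as the interface text tells. Its arguments: {"type":"object","properties":{"steps":{"type":"array"},"grip_force":{"type":"number"}},"required":["steps"]}

```bash
mkdir -p pics; cat > h.py <<'E'
import numpy as np, cv2
from cell import observe, get_image, arm
from scipy.spatial.transform import Rotation as R
def snap(n,f=None):
    d=get_image(n)
    if f: cv2.imwrite(f'pics/{f}.png',d['image'][:,:,::-1])
    return d
def Rm(d):
    a=np.array(d['attitude'],float)
    return a if a.shape==(3,3) else R.from_rotvec(a).as_matrix() if a.size==3 else R.from_quat(a).as_matrix()
def ray(d,u,v,fish=False):
    f=200/np.tan(np.radians(d['vfov'])/2)
    x,y=u-d['cx'],v-d['cy']
    if fish:
        r=np.hypot(x,y)+1e-9;t=r/f;c=np.array([np.sin(t)*x/r,np.sin(t)*y/r,np.cos(t)])
    else: c=np.array([x/f,y/f,1]);c/=np.linalg.norm(c)
    return np.array(d['xyz']),Rm(d)@c
def on(d,u,v,z,fish=False):
    o,r=ray(d,u,v,fish);return o+r*(z-o[2])/r[2]
def proj(d,p,fish=False):
    f=200/np.tan(np.radians(d['vfov'])/2)
    c=Rm(d).T@(np.array(p)-np.array(d['xyz']))
    if fish:
        r=np.hypot(c[0],c[1]);t=np.arctan2(r,c[2]);return d['cx']+f*t*c[0]/r,d['cy']+f*t*c[1]/r
    return d['cx']+f*c[0]/c[2],d['cy']+f*c[1]/c[2]
E
python3 - <<'E'
from h import *
a=snap('scene','scene1');b=snap('top','top1');c=snap('wrist')
for d in(a,b,c):print(d['vfov'],d['cx'],d['cy'],d['xyz'],d['attitude'])
o=observe();print(o);print(arm.tcp_to_grasp)
E
```

```text
54.86768176735385 320.7105200775224 199.03851664446915 [1.01458501 0.59122144 0.69434398] [-0.9142568  -2.37453129  1.24119405]
50.291573850950826 317.4657709834927 198.8875699584354 [ 0.27609024 -0.00978773  1.3058941 ] [-2.11750395  2.14887755 -0.22150201]
65.70646984690485 326.34323638665967 199.48082312847498 [0.1188953  0.61668213 0.38376492] [2.35497971 1.73670946 0.22319274]
{'clock': 0.15, 'joints': array([-1.37458079,  0.43505037,  0.02496277,  1.5738706 , -0.01160167,
        1.13400076, -0.07511514]), 'dq': array([ 0.00079846, -0.00137456, -0.00144822, -0.00143811, -0.0017203 ,
       -0.00017173, -0.00142995]), 'joint_efforts': array([ 2.74267441e-03, -6.68266582e+01,  9.86415446e-01, -3.14694929e+01,
       -6.05196040e-02,  3.92756076e-02,  9.66795847e-05]), 'position': array([0.18391799, 0.59692714, 0.22613969]), 'ee_rot': array([-4.67737772e-01, -3.10650172e+00,  1.85631222e-03]), 'force': array([-0.13513545, -0.02324629,  0.34435268]), 'ft_torque': array([-0.03999637, -0.0477112 , -0.01698591]), 'gripper_force': 0.0, 'width': 1.0010146128496942}
0.0188
```

View pics/top1.png

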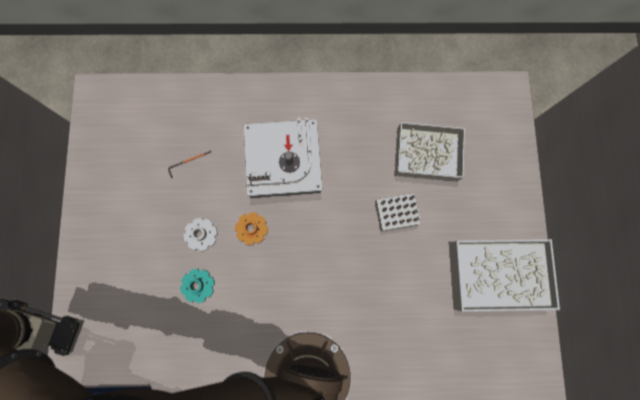

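View pics/scene1.png

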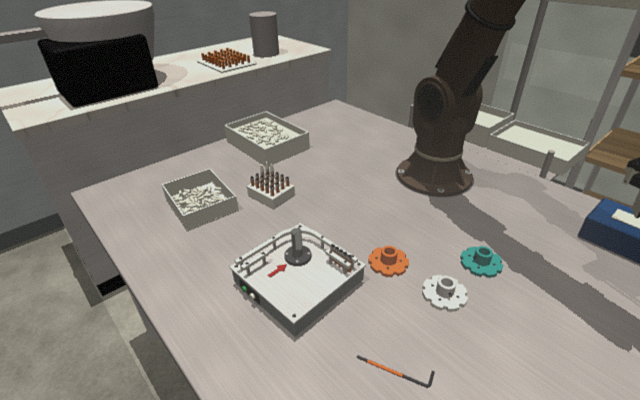

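The top view shows the station with the shaft at (289,160) and the red arrow above it at (288,144). There are three wheel shapes: white (199,235), orange (251,229) and turquoise (197,286). Only the white one fits. The scene view shows it at (445,291), with the shaft at (297,243).

```bash
python3 - <<'E'
from h import *
b=snap('top');a=snap('scene')
A=a['image'];B=b['image']
def cr(I,u,v,w,h,s):return cv2.resize(I[v-h:v+h,u-w:u+w],None,fx=s,fy=s,interpolation=cv2.INTER_CUBIC)
m=np.vstack([np.hstack([cr(B,199,235,25,18,8),cr(B,289,155,25,18,8)]),np.hstack([cr(A,445,291,25,18,8),cr(A,297,248,25,18,8)])])
cv2.imwrite('pics/crop1.png',m[:,:,::-1])
def cen(d,M):
    n,l,s,c=cv2.connectedComponentsWithStats(M.astype(np.uint8));i=1+np.argmax(s[1:,4]);return s[i],c[i],l==i
I=B.astype(int)
red=(I[...,0]>150)&(I[...,1]<80)&(I[...,2]<80)
s,c,l=cen(b,red);print('red',s,c,on(b,*c,.061))
ys,xs=np.where(l);P=np.array([on(b,x,y,.061)[:2] for x,y in zip(xs,ys)])
q=P-P.mean(0);w,v=np.linalg.eigh(q.T@q);print('dir',v[:,1],np.sort(q@v[:,1])[[0,-1]])
# white wheel
w=(I.min(2)>175);w[:, :170]=0;w[:,228:]=0;w[:205]=0;w[265:]=0
s,c,l=cen(b,w);ct,_=cv2.findContours(l.astype(np.uint8),0,2);(x,y),r=cv2.minEnclosingCircle(ct[0]);print('wheel',s,(x,y),r,on(b,x,y,.01),on(b,x+r,y,.01))
print('shaft',on(b,289,157,.14),on(b,289,161,.07))
E
```

```text
red [286 136   5  14  35] [287.77142857 143.34285714] [0.68346429 0.04959708 0.061     ]
dir [-0.99784498 -0.06561547] [-0.02350086  0.01794906]
wheel [184 219  32  31 508] (199.18292236328125, 233.6219482421875) 16.22657012939453 [0.41729163 0.32136097 0.01      ] [0.4165826 0.272382  0.01     ]
shaft [0.61720319 0.04249844 0.14      ] [0.62524796 0.0456896  0.07      ]
```

View pics/crop1.png

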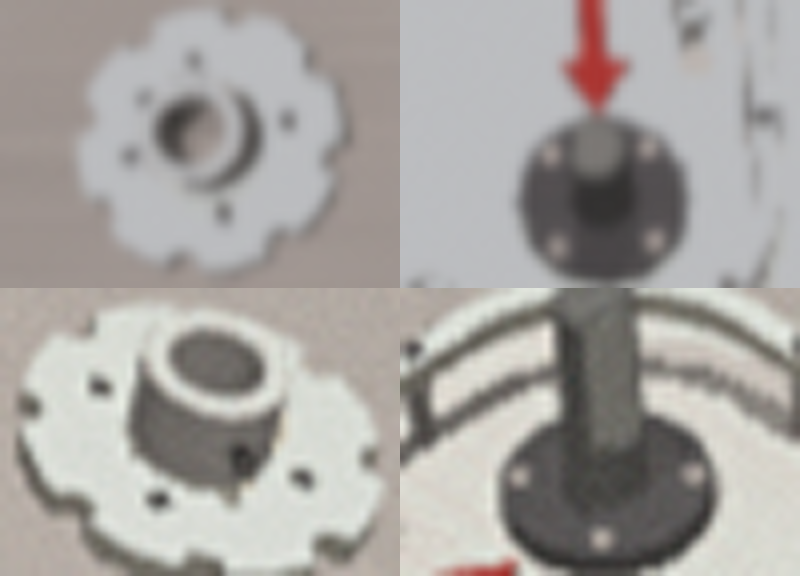

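The crop shows the white wheel with its screw on the hub, on the side facing the scene camera at crop (243,460). The shaft's bright flat faces the scene camera and is turned slightly to the right. I estimate the flat at about 80° in world yaw. Next I'll go above the shaft for a wrist view.

```bash
python3 - <<'E'
from h import *
o=observe();M=R.from_rotvec(o['ee_rot']).as_matrix();print(M.round(3))
c=snap('wrist');print(Rm(c).round(3),M.T@(c['xyz']-o['position']))
E
```

```text
[[-0.956  0.294 -0.   ]
 [ 0.294  0.956 -0.001]
 [-0.    -0.001 -1.   ]]
[[ 0.296  0.924  0.243]
 [ 0.955 -0.286 -0.075]
 [-0.     0.254 -0.967]] [ 0.06796934 -0.00041546 -0.15775648]
```

Emit:
{"op": "drive_tool", "data": {"steps": [[0,28,-35,2,0],[0,28,-35,2,0],[0,28,-35,2,0],[0,28,-35,2,0],[0,28,-35,2,0],[0,28,-35,2,0],[0,28,-35,2,0],[0,28,-35,2,0],[0,28,-35,2,0],[0,28,-35,2,0],[0,28,-35,2,0],[0,28,-35,2,0],[0,28,-35,2,0],[0,20,-35,0,0],[0,10,-35,0,0],[0,0,-28,0,0],[0,0,0,0,0],[0,0,0,0,0]]}}

```text
clock: 1.8
position: [0.5522, 0.0746, 0.251]
ee_rot: [0.474, 3.106, -0.0]
force: [0.5, 1.0, 0.0]
width: 1.0
gripper_force: 0.0
```

```bash
python3 - <<'E'
from h import *
c=snap('wrist','w1');print(observe()['position'],observe()['joints'].round(2))
print('pred shaft',proj(c,[.623,.044,.14],True),proj(c,[.623,.044,.07],True))
E
```

```text
[0.55197346 0.07667879 0.25091606] [-0.45  0.31  0.29  1.72 -0.1   1.13  1.14]
pred shaft (np.float64(318.55306917753285), np.float64(272.9308900859506)) (np.float64(319.90962856510026), np.float64(244.9908168050694))
```

View pics/w1.png

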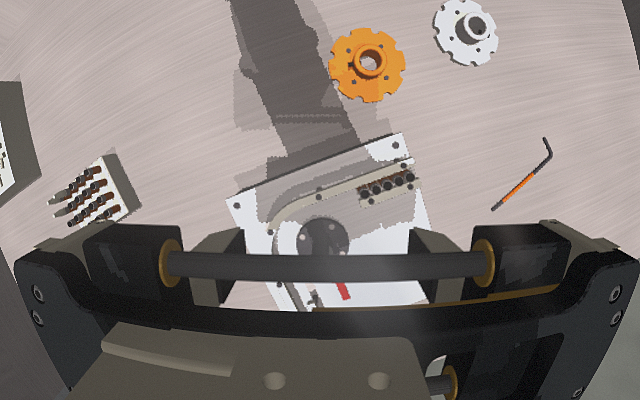

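The wrist view has the flange at (323,238) with the shaft hidden behind the gripper bar. The orange wheel is at (368,63) and the white one at (465,30). I'll move the camera over the shaft.

Emit:
{"op": "drive_tool", "data": {"steps": [[0,30,-8,0,0],[0,30,-8,0,0],[0,30,-8,0,0],[0,30,-8,0,0],[0,10,-3,0,0],[0,0,0,0,0],[0,0,0,0,0],[0,0,0,0,0]]}}

```text
clock: 2.52
position: [0.6811, 0.0436, 0.2507]
ee_rot: [-0.464, -3.106, -0.001]
force: [0.0, 1.4, 0.6]
width: 1.001
gripper_force: 0.0
```

```bash
python3 - <<'E'
from h import *
c=snap('wrist','w2');print(observe()['position'],observe()['joints'].round(2))
u,v=proj(c,[.623,.044,.14],True);u2,v2=proj(c,[.623,.044,.07],True);print(u,v,u2,v2)
u,v=int(u),int(v);x0,y0=u-70,max(v-50,0)
I=c['image'][y0:y0+100,x0:x0+140];print(x0,y0)
cv2.imwrite('pics/w2c.png',cv2.resize(I,None,fx=5,fy=5,interpolation=cv2.INTER_CUBIC)[:,:,::-1])
E
```

```text
[0.68105436 0.04343028 0.25101644] [-0.33  0.52  0.31  1.4  -0.16  1.25  1.26]
307.3218041982737 134.3661698698533 311.1587048691796 131.4588643299906
237 84
```

View pics/w2c.png

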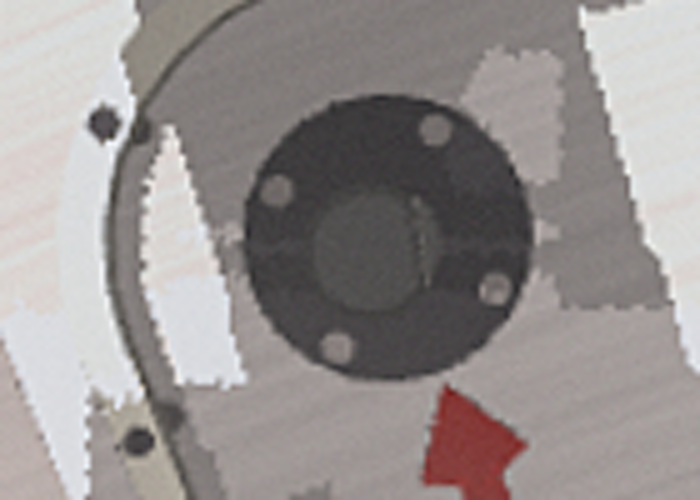

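The crop shows a D-shaped shaft top, centre at crop (372,250), with the flat edge from about (415,195) to (428,285), facing image right. The flange centre is at crop (388,238), and the arrow tip at (445,385) belongs to the station.

```bash
python3 - <<'E'
from h import *
c=get_image('wrist');x0,y0=237,84
P=lambda x,y,z:on(c,x0+x/5-.4,y0+y/5-.4,z,True)[:2]
I=c['image'].astype(int)
# flange fit
g=(I.max(2)<100).astype(np.uint8);g[:, :280]=0;g[:,350:]=0;g[:95]=0;g[168:]=0
n,l,s,cc=cv2.connectedComponentsWithStats(g);i=1+np.argmax(s[1:,4]);ct,_=cv2.findContours((l==i).astype(np.uint8),0,1)
k=max(ct,key=cv2.contourArea);(x,y),r=cv2.minEnclosingCircle(k);
W=np.array([on(c,*p[0],.07,True)[:2] for p in cv2.convexHull(k)])
A=np.c_[2*W,np.ones(len(W))];q=np.linalg.lstsq(A,(W**2).sum(1),rcond=None)[0];print('flange',q[:2],'r',np.sqrt(q[2]+q[:2]@q[:2]),x,y,r)
S=P(372,250,.14);a,b=P(415,195,.14),P(428,285,.14);a2,b2=P(411,195,.14),P(421,285,.14)
print('shaft top',S,'left',P(312,250,.14))
for e in((a,b),(a2,b2)):
    t=e[1]-e[0];n=np.array([-t[1],t[0]])/np.linalg.norm(t);m=(e[0]+e[1])/2;n*=np.sign(n@(m-S));print('flat ang',np.degrees(np.arctan2(n[1],n[0])),np.linalg.norm(t),n@(m-S))
# bolts angle & arrow
red=(I[...,0]>130)&(I[...,1]<80)&(I[...,2]<80);red[:150]=0
ys,xs=np.where(red);Q=np.array([on(c,x,y,.0605,True)[:2] for x,y in zip(xs,ys)]);print(len(Q),Q.mean(0))
tip=P(445,387,.0605);d=tip-q[:2];print('tip',tip,np.linalg.norm(d),np.degrees(np.arctan2(d[1],d[0])))
for bx,by in((435,130),(276,190),(337,347),(495,289)):
    d=P(bx,by,.0705)-q[:2];print(np.linalg.norm(d),np.degrees(np.arctan2(d[1],d[0])))
E
```

```text
flange [0.62344158 0.04693617] r 0.03145699504395411 314.16070556640625 130.7857208251953 29.017963409423828
shaft top [0.6233273  0.04703016] left [0.62017642 0.03712549]
flat ang 80.95532299856492 0.01581036533343313 0.008702748372222738
flat ang 79.0702831097662 0.015745849029064972 0.007738992731538113
364 [0.68471332 0.05035461]
tip [0.66002746 0.04882694] 0.03663470979251402 2.9584337548306987
0.025544035557355543 138.82292340847823
0.026307129630805823 -130.73741958769497
0.026569232325182556 -41.793920568421015
0.02610390376236018 46.91885151387982
```

Shaft axis is at (0.6234, 0.0470), the flat at about 80° and the station yaw at about 3.2°. The shaft therefore turns by about -76.8°. I'll flip the hand half a turn to stay within the last joint's range and centre it over the shaft.

Emit:
{"op": "drive_tool", "data": {"steps": [[0,-6,0,0,0.1166],[0,-6,0,0,0.1166],[0,-6,0,0,0.1166],[0,-6,0,0,0.1166],[0,-6,0,0,0.1166],[0,-6,0,0,0.1166],[0,-6,1,0,0.1166],[0,-6,1,0,0.1166],[0,-5,1,0,0.1166],[0,-4.6,0.6,0,0.1166],[0,0,0,0,0.1166],[0,0,0,0,0.1166],[0,0,0,0,0.1166],[0,0,0,0,0.1166]]}}

```text
clock: 3.78
position: [0.6237, 0.0461, 0.2515]
ee_rot: [-1.951, 2.462, -0.0]
force: [-0.4, 0.2, -0.0]
width: 1.003
gripper_force: 0.0
```

Emit:
{"op": "drive_tool", "data": {"steps": [[0,0,0,0,0.1166],[0,0,0,0,0.1166],[0,0,0,0,0.1166],[0,0,0,0,0.1166],[0,0,0,0,0.1166],[0,0,0,0,0.1166],[0,0,0,0,0.1166],[0,0,0,0,0.1166],[0,0,0,0,0.1166],[0,0,0,0,0.1166],[0,0,0,0,0.1166],[0,0,0,0,0.1166],[0,0,0,0,0.1166],[0,0,0,0,0.1166],[0,0,0,0,0],[0,0,0,0,0],[0,0,0,0,0]]}}

```text
clock: 5.2
position: [0.5521, 0.1716, 0.1211]
ee_rot: [2.917, -0.916, 0.319]
force: [0.4, -0.9, -0.3]
width: 0.999
gripper_force: 0.0
```

```bash
python3 - <<'E'
from h import *
o=observe();M=R.from_rotvec(o['ee_rot']).as_matrix();print(o['clock'],o['position'],o['joints'].round(2),np.degrees(np.arctan2(M[1,1],M[0,1])))
E
```

```text
5.2 [0.55209585 0.17156011 0.12109933] [ 0.29  0.78 -1.27  1.87  1.05  1.23  2.74] -124.89899477150121
```

Positive roll drove joint 7 up to its stop, so my sign was wrong. I'll lift clear and unwind; the unflipped hand has plenty of range for the turn.

Emit:
{"op": "drive_tool", "data": {"steps": [[0,0,0,20,0],[0,0,0,20,0],[0,0,0,20,-0.05],[0,0,0,20,-0.1],[0,0,0,20,-0.1]]}}

```text
clock: 5.62
position: [0.5456, 0.1792, 0.2112]
ee_rot: [2.737, -1.291, 0.325]
force: [0.6, 0.5, -0.2]
width: 0.999
gripper_force: 0.0
```

```bash
cat > st.py <<'E'
from h import *
o=observe();M=R.from_rotvec(o['ee_rot']).as_matrix();print(o['clock'],o['position'].round(4),o['joints'].round(2),'yaw',np.degrees(np.arctan2(M[1,1],M[0,1])).round(2),'tilt',M[:,2].round(3),'F',o['force'].round(1),o['ft_torque'].round(2),o['width'],o['gripper_force'])
E
python3 st.py
```

```text
5.6167 [0.5456 0.1792 0.2112] [ 0.25  0.64 -1.24  1.73  0.86  1.36  2.62] yaw -140.48 tilt [ 0.15  -0.179 -0.972] F [ 0.6  0.5 -0.2] [ 0.25  0.29 -0.02] 0.9986882940523102 0.0
```

Emit:
{"op": "drive_tool", "data": {"steps": [[0,0,0,8,-0.1],[0,0,0,8,-0.1],[0,0,0,8,-0.1],[0,0,0,8,-0.1],[0,0,0,8,-0.1],[0,0,0,0,-0.1],[0,0,0,0,-0.1],[0,0,0,0,-0.1]]}}

```text
clock: 6.28
position: [0.5459, 0.1795, 0.2505]
ee_rot: [1.974, -2.206, 0.235]
force: [0.4, -0.5, -0.3]
width: 1.002
gripper_force: 0.0
```

```bash
python3 st.py
```

```text
6.2833 [0.5459 0.1795 0.2505] [ 0.11  0.62 -1.05  1.52  0.65  1.53  2.02] yaw 173.66 tilt [-0.023 -0.231 -0.973] F [ 0.4 -0.5 -0.3] [ 0.29  0.09 -0.03] 1.001998792509342 0.0
```

```bash
python3 - <<'E'
from h import *
M=R.from_rotvec(observe()['ee_rot']).as_matrix();print(M.round(4),np.degrees(np.arcsin(M[2])))
E
```

```text
[[-0.108  -0.9939 -0.023 ]
 [-0.9667  0.1104 -0.2308]
 [ 0.2319 -0.0027 -0.9727]] [ 13.40993463  -0.15491825 -76.58913702]
```

The remaining 13.4° tilt is purely about the closing axis (tool y is horizontal within 0.15°). The pads therefore stay square to vertical faces and I can carry on. I'll go over the shaft at yaw 80°, allowing for the 4.4 mm lean of the grasp point.

Emit:
{"op": "drive_tool", "data": {"steps": [[0,5.2,-9.4,0,-0.1168],[0,5.2,-9.4,0,-0.1168],[0,5.2,-9.4,0,-0.1168],[0,5.2,-9.4,0,-0.1168],[0,5.2,-9.4,0,-0.1168],[0,5.2,-9.4,0,-0.1168],[0,5.2,-9.4,0,-0.1168],[0,5.2,-9.4,0,-0.1168],[0,5.2,-9.4,0,-0.1168],[0,5.2,-9.4,0,-0.1168],[0,5.2,-9.4,0,-0.1168],[0,5.2,-9.4,0,-0.1168],[0,5.2,-9.4,0,-0.1168],[0,5.2,-9.4,0,-0.1168],[0,0,0,0,0],[0,0,0,0,0]]}}

```text
clock: 7.62
position: [0.6184, 0.0467, 0.2498]
ee_rot: [-0.244, -2.898, -0.028]
force: [-0.4, -0.5, -0.8]
width: 1.002
gripper_force: 0.0
```

```bash
python3 st.py
```

```text
7.6167 [0.6184 0.0467 0.2498] [ 0.26  0.65 -0.68  1.29  0.28  1.53  1.  ] yaw 80.4 tilt [-0.229  0.038 -0.973] F [-0.4 -0.5 -0.8] [-0.01 -0.28  0.01] 1.0018072782842928 0.0
```

Emit:
{"op": "drive_tool", "data": {"steps": [[0,0.4,-0.7,-20,0],[0,0,0,-25,0],[0,0,0,-25,0],[0,0,0,-25,0],[0,0,0,-25,0],[0,0,0,-16,0],[0,0,0,-10,0],[0,0,0,0,0],[0,0,0,0,0]]}}

```text
clock: 8.37
position: [0.6182, 0.0483, 0.1037]
ee_rot: [-0.239, -2.897, -0.029]
force: [-1.0, 0.7, 1.3]
width: 1.003
gripper_force: 0.0
```

Emit:
{"op": "drive_tool", "data": {"steps": [[1,0,0,0,0],[1,0,0,0,0],[1,0,0,0,0],[1,0,0,0,0],[1,0,0,0,0],[1,0,0,0,0],[1,0,0,0,0],[1,0,0,0,0],[1,0,0,0,0],[1,0,0,0,0]], "grip_force": 30}}

```text
clock: 9.2
position: [0.6181, 0.0474, 0.103]
ee_rot: [-0.243, -2.897, -0.028]
force: [-0.5, 0.6, -0.6]
width: 0.324
gripper_force: 0.0
```

```bash
python3 st.py
```

```text
9.2 [0.6181 0.0474 0.103 ] [ 0.25  0.77 -0.65  1.46  0.35  1.27  0.96] yaw 80.41 tilt [-0.23   0.038 -0.972] F [-0.5  0.6 -0.6] [-0.05 -0.28  0.03] 0.323845728130958 0.0
```

Emit:
{"op": "drive_tool", "data": {"steps": [[1,0,0,0,0],[1,0,0,0,0],[1,0,0,0,0],[1,0,0,0,0],[1,0,0,0,0],[1,0,0,0,0]]}}

```text
clock: 9.7
position: [0.618, 0.0464, 0.1029]
ee_rot: [-0.244, -2.896, -0.026]
force: [-1.4, -5.3, 1.4]
width: 0.221
gripper_force: 30.0
```

```bash
python3 st.py; python3 -c "
from h import *
print(np.mean([observe()['position'] for _ in range(5)],0))"
```

```text
9.7 [0.618  0.0464 0.1029] [ 0.25  0.77 -0.65  1.46  0.35  1.27  0.96] yaw 80.38 tilt [-0.231  0.037 -0.972] F [-1.4 -5.3  1.4] [-1.04  0.11  0.33] 0.2208374958090224 29.997511060209945
[0.61796024 0.04644901 0.10294269]
```

The opening is 20.3 mm, so the pads are square on the flat. Now I turn by -77°, following the small arc of the leaning TCP.

Emit:
{"op": "drive_tool", "data": {"steps": [[1,-0.08,0.45,0,-0.0961],[1,-0.03,0.45,0,-0.0961],[1,0.01,0.45,0,-0.0961],[1,0.06,0.45,0,-0.0961],[1,0.1,0.44,0,-0.0961],[1,0.14,0.43,0,-0.0961],[1,0.18,0.42,0,-0.0961]]}}

```text
clock: 10.28
position: [0.6188, 0.0502, 0.1029]
ee_rot: [-1.199, -2.666, -0.141]
force: [-0.4, -1.8, -1.0]
width: 0.216
gripper_force: 30.0
```

Emit:
{"op": "drive_tool", "data": {"steps": [[1,0.22,0.4,0,-0.0961],[1,0.26,0.37,0,-0.0961],[1,0.29,0.35,0,-0.0961],[1,0.32,0.31,0,-0.0961],[1,0.35,0.29,0,-0.0961],[1,0.38,0.24,0,-0.0961],[1,0.4,0.22,0,-0.0961],[1,0,0,0,0],[1,0,0,0,0],[1,0,0,0,0]]}}

```text
clock: 11.12
position: [0.6218, 0.0526, 0.103]
ee_rot: [-2.033, -2.153, -0.242]
force: [5.3, -2.6, -5.7]
width: 0.22
gripper_force: 30.0
```

```bash
python3 st.py
```

```text
11.1167 [0.6218 0.0526 0.103 ] [ 0.25  0.61 -0.41  1.68 -0.    0.88 -0.04] yaw 3.27 tilt [-0.012  0.233 -0.972] F [ 5.3 -2.6 -5.7] [-0.9  -0.73 -0.32] 0.21951860159409833 30.00008467992302
```

Pads are still flush (20.2 mm) at yaw 3.3°, so the flat faces the arrow. I'll release, rise and head for a wrist view of the white wheel.

Emit:
{"op": "drive_tool", "data": {"steps": [[0.3,0,0,0,0],[0.3,0,0,0,0],[0.3,0,0,0,0],[0.3,0,0,0,0],[0.3,0,0,0,0],[0.2,0,0,12,0],[0,0,0,25,0],[0,0,0,30,0],[0,0,0,30,0],[0,0,0,30,0]]}}

```text
clock: 11.95
position: [0.6205, 0.0528, 0.2325]
ee_rot: [-2.032, -2.153, -0.24]
force: [0.8, -0.1, 1.1]
width: 0.891
gripper_force: 0.0
```

Emit:
{"op": "drive_tool", "data": {"steps": [[0,-19.4,14.9,0,-0.064],[0,-19.4,14.9,0,-0.064],[0,-19.4,14.9,0,-0.064],[0,-19.4,14.9,0,-0.064],[0,-19.4,14.9,0,-0.064],[0,-19.4,14.9,0,-0.064],[0,-19.4,14.9,0,-0.064],[0,-19.4,14.9,0,-0.064],[0,-19.4,14.9,0,-0.064],[0,-19.4,14.9,0,-0.064],[0,-19.4,14.9,0,-0.064],[0,-19.4,14.9,0,-0.064],[0,-19.4,14.9,0,-0.064],[0,-19.4,14.9,0,-0.064],[0,0,0,0,0],[0,0,0,0,0],[0,0,0,0,0]]}}

```text
clock: 13.37
position: [0.3495, 0.2612, 0.2307]
ee_rot: [-2.836, -1.091, -0.336]
force: [0.4, 0.1, 0.8]
width: 0.999
gripper_force: 0.0
```

```bash
python3 st.py; python3 - <<'E'
from h import *
c=snap('wrist','w3');print(proj(c,[.417,.321,.04],True))
E
```

```text
13.3667 [0.3495 0.2612 0.2307] [-0.23  0.02 -0.53  2.14  0.03  0.74 -1.62] yaw -47.93 tilt [ 0.174  0.157 -0.972] F [0.4 0.1 0.8] [-0.27  0.34  0.  ] 0.9990866545953856 0.0
(np.float64(326.7742777750141), np.float64(141.1402681691099))
```

View pics/w3.png

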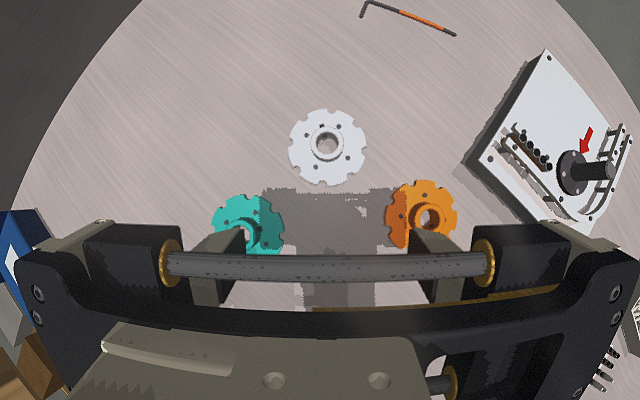

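The white wheel is at (327,146), turquoise at (247,228), orange at (421,212). A dark spot at about (321,127) is probably the set screw; I'll enlarge and measure it.

```bash
python3 - <<'E'
from h import *
c=get_image('wrist');I=c['image'];x0,y0=282,102
cv2.imwrite('pics/w3c.png',cv2.resize(I[y0:y0+90,x0:x0+90],None,fx=6,fy=6,interpolation=cv2.INTER_CUBIC)[:,:,::-1])
i=I.astype(int)
w=(i.min(2)>165)&(i.max(2)-i.min(2)<30);w=w.astype(np.uint8);w[:,:275]=0;w[:,380:]=0;w[:95]=0;w[196:]=0
n,l,s,cc=cv2.connectedComponentsWithStats(w);k=1+np.argmax(s[1:,4]);ct,_=cv2.findContours((l==k).astype(np.uint8),0,1)
k=max(ct,key=cv2.contourArea)
W=np.array([on(c,*p[0],.01,True)[:2] for p in cv2.convexHull(k)])
(x,y),r=cv2.minEnclosingCircle((W*1000).astype(np.float32));print('wheel',x,y,r)
np.save('wc.npy',[x,y])
E
```

```text
wheel 424.9485778808594 325.3042297363281 89.69074249267578
```

View pics/w3c.png

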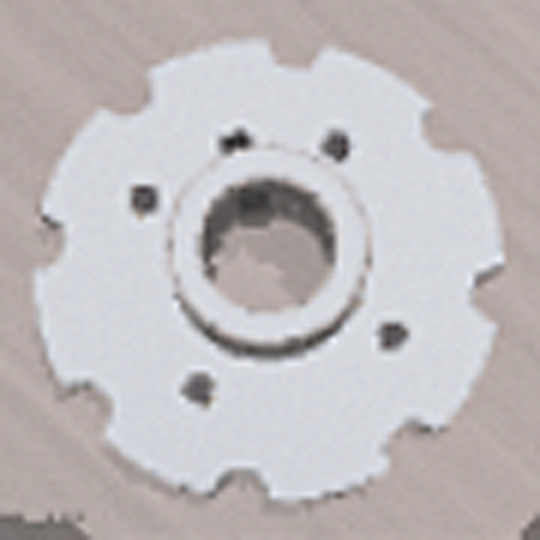

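The crop shows four plate holes at crop (338,147), (145,199), (198,388) and (392,335). The set screw is the dark stub at (235,141), with its point visible in the bore below it. The hub top ring is centred at about (271,248).

```bash
python3 - <<'E'
from h import *
c=get_image('wrist');x0,y0=282,102
P=lambda x,y,z:on(c,x0+x/6-.42,y0+y/6-.42,z,True)[:2]
H=np.array([P(*p,.01) for p in((338,147),(145,199),(198,388),(392,335))]);C=H.mean(0);print('holes c',C,np.linalg.norm(H-C,axis=1))
hub=P(271,248,.04);print('hub',hub,P(173,248,.04)-hub,P(369,248,.04)-hub)
ed=np.array([P(*p,.01) for p in((36,275),(502,250),(262,42),(290,502))]);print('plate',(ed.min(0)+ed.max(0))/2,np.linalg.norm(ed[0]-ed[1]),np.linalg.norm(ed[2]-ed[3]),(ed[0]+ed[1])/2,(ed[2]+ed[3])/2)
for q in((228,141),(235,138),(235,141)):
  s=P(*q,.025)
  for ce in(hub,C):d=s-ce;print('screw',s,np.linalg.norm(d),np.degrees(np.arctan2(d[1],d[0])))
print(np.degrees([np.arctan2(*(h-C)[::-1]) for h in H]))
E
```

```text
holes c [0.41624685 0.31994852] [0.02986161 0.02996519 0.0298201  0.02989554]
hub [0.41581201 0.31884113] [-0.01272143  0.014281  ] [ 0.01281614 -0.01420031]
plate [0.41718575 0.31941553] 0.09904373195372318 0.09936289963385915 [0.41723315 0.32057172] [0.41708363 0.31853895]
screw [0.42848963 0.34198341] 0.026387249783706976 61.28552745405851
screw [0.42848963 0.34198341] 0.025207579041964932 60.94304981192459
screw [0.4299146  0.34133884] 0.026552395294453603 57.918624533272705
screw [0.4299146  0.34133884] 0.02538411122058824 57.42267242443185
screw [0.42944242 0.34091346] 0.025941774426376737 58.303261152761856
screw [0.42944242 0.34091346] 0.024771996754518417 57.813220584347526
[  12.06791257  102.66219336 -167.79904177  -77.416146  ]
```

Wheel axis is at (0.4162, 0.3195) and the screw at 57.5° (the hole pattern's symmetry agrees). I'll grasp with tool y at -32.5°, so the screw sits 90° from the pads.

Emit:
{"op": "drive_tool", "data": {"steps": [[0,17,15,-15,0.067],[0,17,15,-25,0.067],[0,17,16,-30,0.067],[0,18,16,-30,0.067],[0,0,0,-20,0],[0,0,0,-10,0],[0,0,0,0,0],[0,0,0,0,0]]}}

```text
clock: 14.18
position: [0.4179, 0.3226, 0.1001]
ee_rot: [-2.644, -1.444, -0.31]
force: [-0.2, 1.1, -0.4]
width: 0.998
gripper_force: 0.0
```

```bash
python3 st.py
```

```text
14.1833 [0.4179 0.3226 0.1001] [-0.33  0.38 -0.48  2.12  0.26  0.47 -1.55] yaw -32.69 tilt [ 0.125  0.196 -0.973] F [-0.2  1.1 -0.4] [-0.35  0.32  0.01] 0.9980647632718136 0.0
```

Emit:
{"op": "drive_tool", "data": {"steps": [[0,0.7,0.6,-15,0],[0,0,0,-20,0],[0,0,0,-15,0],[0,0,0,0,0]]}}

```text
clock: 14.52
position: [0.4184, 0.323, 0.0497]
ee_rot: [-2.644, -1.445, -0.311]
force: [0.2, -0.5, 0.1]
width: 1.002
gripper_force: 0.0
```

```bash
python3 st.py
```

```text
14.5167 [0.4184 0.323  0.0497] [-0.4   0.46 -0.4   2.16  0.34  0.34 -1.62] yaw -32.68 tilt [ 0.125  0.196 -0.973] F [ 0.2 -0.5  0.1] [-0.35  0.28  0.03] 1.0024781937731069 0.0
```

Emit:
{"op": "drive_tool", "data": {"steps": [[0,0,0,-12,0],[0,0,0,-12,0],[0.2,0,0,-8,0],[0.2,0,0,-2,0],[0.2,0,0,0,0],[1,0,0,0,0],[1,0,0,0,0],[1,0,0,0,0],[1,0,0,0,0],[1,0,0,0,0],[1,0,0,0,0],[1,0,0,0,0],[1,0,0,0,0],[1,0,0,0,0],[1,0,0,0,0]], "grip_force": 30}}

```text
clock: 15.77
position: [0.4189, 0.3239, 0.0162]
ee_rot: [-2.643, -1.445, -0.312]
force: [-0.9, -1.8, 5.3]
width: 0.428
gripper_force: 30.0
```

```bash
python3 st.py
```

```text
15.7667 [0.4189 0.3239 0.0162] [-0.46  0.52 -0.32  2.19  0.39  0.25 -1.67] yaw -32.66 tilt [ 0.125  0.197 -0.972] F [-0.9 -1.8  5.3] [-0.38  0.37 -0.03] 0.42828064024003193 30.00124666839838
```

The hub is held at 39.4 mm. I'll raise the grip a little, lift, and carry it over the shaft while rolling -54°.

Emit:
{"op": "drive_tool", "data": {"steps": [[1,0,0,3,0],[1,0,0,6,0],[1,0,0,15,0],[1,0,0,28,0],[1,0,0,30,0],[1,0,0,30,0],[1,0,0,30,0],[1,0,0,30,0],[1,0,0,18,0],[1,0,0,0,0]], "grip_force": 45}}

```text
clock: 16.6
position: [0.4203, 0.3253, 0.2105]
ee_rot: [-2.641, -1.445, -0.321]
force: [1.0, 0.5, -1.7]
width: 0.426
gripper_force: 45.0
```

Emit:
{"op": "drive_tool", "data": {"steps": [[1,8,-10,0,-0.0336],[1,15,-19.75,0,-0.0674],[1,15,-19.75,0,-0.0674],[1,15,-19.75,0,-0.0674],[1,15,-19.75,0,-0.0674],[1,15,-19.75,0,-0.0674],[1,15,-19.75,0,-0.0674],[1,15,-19.75,0,-0.0674],[1,15,-19.75,0,-0.0674],[1,15,-19.75,0,-0.0674],[1,15,-19.75,0,-0.0674],[1,15,-19.75,0,-0.0674],[1,15,-19.75,0,-0.0674],[1,15,-19.75,0,-0.0674],[1,6.8,-9.75,0,-0.0336],[1,0,0,0,0],[1,0,0,0,0],[1,0,0,0,0]]}}

```text
clock: 18.1
position: [0.6276, 0.0479, 0.205]
ee_rot: [-3.111, -0.091, -0.365]
force: [0.1, 0.0, -1.7]
width: 0.429
gripper_force: 45.0
```

```bash
python3 st.py; python3 - <<'E'
from h import *
a=snap('scene');b=snap('top');A=a['image'];B=b['image'];w=snap('wrist')['image']
u,v=map(int,proj(a,[.624,.047,.17]));u2,v2=map(int,proj(b,[.624,.047,.2]));print(u,v,u2,v2)
m=np.hstack([cv2.resize(A[v-55:v+45,u-50:u+50],(400,400),interpolation=cv2.INTER_CUBIC),cv2.resize(w[200-160:200+160,160:480],(400,400))])
cv2.imwrite('pics/s4.png',m[:,:,::-1])
E
```

```text
18.1 [0.6276 0.0479 0.205 ] [-0.01  0.35 -0.22  1.8   0.15  0.78 -1.82] yaw -86.65 tilt [ 0.231  0.015 -0.973] F [ 0.1  0.  -1.7] [-0.05  0.54 -0.02] 0.4294974911310257 44.999054968357086
294 219 286 148
```

View pics/s4.png

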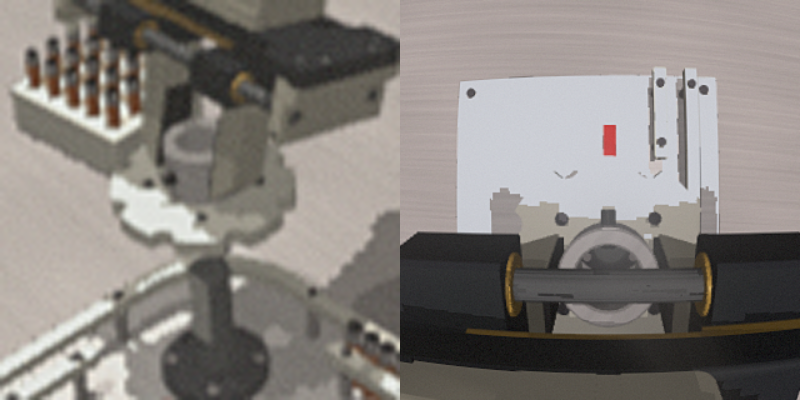

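The scene crop shows the wheel level in the fingers above the bare shaft. In the wrist crop, the hub ring is at (608,275) with the screw stub at (608,215), pointing at the red arrow (609,140).

```bash
python3 - <<'E'
from h import *
c=get_image('wrist')
P=lambda x,y,z:on(c,160+(x-400)*.8,40+y*.8,z,True)[:2]
for p in((608,275),(558,275),(658,275),(608,225),(608,325)):print(P(*p,.2288))
print('screw',P(608,210,.2138), 'arrow',P(609,125,.061),P(609,155,.061)); o=observe();print(o['position'])
E
```

```text
[0.62480692 0.04777971]
[0.62351934 0.06705676]
[0.62576219 0.02848805]
[0.64412113 0.04889907]
[0.60436766 0.04659482]
screw [0.64910319 0.04920146] arrow [0.7114129  0.05213071] [0.6866624  0.05070245]
[0.62818616 0.0481199  0.20603496]
```

The wheel is within 1 mm of the shaft axis and the screw is at 3.3°. Lowering to just above the shaft top, then gently on.

Emit:
{"op": "drive_tool", "data": {"steps": [[1,-0.8,-0.7,-12,0],[1,0,0,-18,0],[1,0,0,-12,0],[1,0,0,0,0],[1,0,0,-2,0],[1,0,0,-2,0],[1,0,0,-2,0],[1,0,0,-2,0],[1,0,0,-2,0],[1,0,0,0,0]]}}

```text
clock: 19.13
position: [0.6278, 0.0466, 0.1539]
ee_rot: [-3.111, -0.089, -0.367]
force: [0.3, 0.5, -2.4]
width: 0.423
gripper_force: 45.0
```

```bash
python3 st.py
```

```text
19.1333 [0.6278 0.0466 0.1539] [-0.02  0.4  -0.21  1.86  0.18  0.66 -1.85] yaw -86.72 tilt [ 0.233  0.014 -0.972] F [ 0.3  0.5 -2.4] [-0.08  0.61 -0.02] 0.42323011600680216 44.99884653836489
```

No contact yet (only the wheel's weight); continue.

Emit:
{"op": "drive_tool", "data": {"steps": [[1,0,0,-2,0],[1,0,0,-2,0],[1,0,0,-2,0],[1,0,0,-2,0],[1,0,0,0,0]]}}

```text
clock: 19.55
position: [0.6275, 0.0466, 0.1454]
ee_rot: [-3.111, -0.089, -0.366]
force: [0.7, -0.3, -2.6]
width: 0.426
gripper_force: 45.0
```

```bash
python3 st.py
```

```text
19.55 [0.6275 0.0466 0.1454] [-0.02  0.41 -0.2   1.87  0.19  0.64 -1.85] yaw -86.72 tilt [ 0.232  0.014 -0.973] F [ 0.7 -0.3 -2.6] [-0.05  0.57 -0.01] 0.42583587737576184 44.998785853385925
```

Emit:
{"op": "drive_tool", "data": {"steps": [[1,0,0,-3,0],[1,0,0,-3,0],[1,0,0,-3,0],[1,0,0,-3,0],[1,0,0,-2,0],[1,0,0,-2,0],[1,0,0,-2,0],[1,0,0,-2,0],[1,0,0,0,0]]}}

```text
clock: 20.3
position: [0.6276, 0.0466, 0.1256]
ee_rot: [-3.111, -0.089, -0.367]
force: [-0.3, 0.3, -1.5]
width: 0.428
gripper_force: 45.0
```

```bash
python3 st.py
```

```text
20.3 [0.6276 0.0466 0.1256] [-0.03  0.44 -0.2   1.89  0.2   0.6  -1.87] yaw -86.71 tilt [ 0.232  0.014 -0.973] F [-0.3  0.3 -1.5] [-0.11  0.54  0.03] 0.42753541833431 44.99889515340328
```

The screw has passed the shaft top with no force. Now 25 mm more, to plate level.

Emit:
{"op": "drive_tool", "data": {"steps": [[1,0,0,-3,0],[1,0,0,-3,0],[1,0,0,-3,0],[1,0,0,-3,0],[1,0,0,-3,0],[1,0,0,-3,0],[1,0,0,-3,0],[1,0,0,-2,0],[1,0,0,-2,0],[1,0,0,0,0],[1,0,0,0,0],[1,0,0,0,0]]}}

```text
clock: 21.3
position: [0.628, 0.0467, 0.1012]
ee_rot: [-3.111, -0.089, -0.368]
force: [-0.3, 0.7, -3.1]
width: 0.432
gripper_force: 45.0
```

```bash
python3 st.py; python3 - <<'E'
from h import *
a=snap('scene');A=a['image'];w=snap('wrist')['image']
u,v=map(int,proj(a,[.624,.047,.1]))
m=np.hstack([cv2.resize(A[v-50:v+50,u-50:u+50],(400,400),interpolation=cv2.INTER_CUBIC),cv2.resize(w[40:360,160:480],(400,400))])
cv2.imwrite('pics/s5.png',m[:,:,::-1])
E
```

```text
21.3 [0.628  0.0467 0.1012] [-0.04  0.47 -0.18  1.91  0.22  0.54 -1.88] yaw -86.71 tilt [ 0.233  0.014 -0.972] F [-0.3  0.7 -3.1] [-0.09  0.49 -0.04] 0.4322376835049847 44.9988342449069
```

View pics/s5.png

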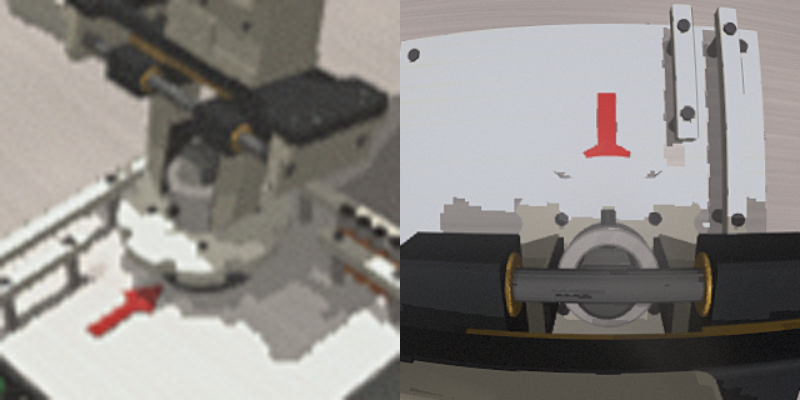

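The shaft stands through the bore, the screw points at the arrow, and the plate hangs clear of the flange. The commanded travel gives an underside of about 85 mm, so I'll trim by -1 mm.

Emit:
{"op": "drive_tool", "data": {"steps": [[1,0,0,-1,0],[1,0,0,0,0],[1,0,0,0,0],[1,0,0,0,0]]}}

```text
clock: 21.73
position: [0.6279, 0.0466, 0.1001]
ee_rot: [-3.111, -0.089, -0.368]
force: [-0.4, 0.1, -1.9]
width: 0.426
gripper_force: 45.0
```

```bash
python3 st.py; python3 -c "
from cell import arm;print(arm.sign_off())"
```

```text
21.7333 [0.6279 0.0466 0.1001] [-0.04  0.47 -0.18  1.91  0.22  0.54 -1.88] yaw -86.72 tilt [ 0.233  0.014 -0.972] F [-0.4  0.1 -1.9] [-0.1   0.57 -0.04] 0.42629411110230137 44.998744279146194
the job is handed in; nothing more can be done
None
```

The job is handed in at 21.7 s: the shaft's flat faces the red arrow, and the arm holds the white starwheel level on the shaft, screw over the flat, plate level with the rails to about 1 mm and clear of the flange; a wrong-way turn early on left the gripper leaning 13°.

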